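# Spring open the wide parts box

## Task

Open the wider of the two grey spring-lid boxes: with the fingertips press down the release tab on its front so that its lid springs up part way, then push the lid on over until it is fully open and stays leaning back by itself. Only push and press, lifting or carrying nothing; leave the narrow box shut, both boxes standing where they are, and the bearing in the wide box and the loose things on the bench undisturbed.

Things in the scene. Friction and masses are not known exactly. Their poses are not given: they have to be found in the camera images.
- wide_box: the wider box: grey sheet metal, loose on the bench, 3 kg, 100 mm deep (x), 150 mm wide (y), 55 mm high under a 5 mm thick aluminium lid of the same plan. Origin: centre of its underside; x points from the front (release tab) to the back (hinge), z up. At mid-front a tongue of the lid, 30 mm wide, sticks out 6 mm and is hooked by the release rocker
- wide_tab_pad (a point): point to press on the wide box's dark steel thumb tab: its upper side, midway across, 34 mm before the front face, 35 mm above the bench at rest; moves with the tab. The tab is level, 36 mm wide, 10 to 46 mm before the face; behind it the rocker's upright (8 to 12 mm before the face) rises to 64 mm above the bench and leans 8 mm forward when pressed
- wide_tab (a joint): angle of the wide box's release rocker, rad: 0 at rest, grows as the tab is pressed down, 0.32 at its stop. It lets the lid go at about 0.2 (pad 6 mm down; the stop is at 10 mm); takes about 3 N at the pad, 4 N at the stop. Springs back when let go
- wide_lid (a joint): angle of the wide box's lid (0.2 kg), rad: 0 shut and latched. Once released, a spring arm lifts it to 0.9 within about half a second; there it stays. Beyond 0.9 it swings freely, lightly damped: left short of upright (1.57) it sinks back to 0.9, past upright it falls back by its weight to its stop at 1.85 (fully open) and stays
- wide_lid_edge (a point): middle of the lower side of the wide box's lid at its front edge, 100 mm from the hinge axis; moves with the lid
- wide_lid_hinge (a point): middle of the hinge axis of the wide box's lid, on the upper back edge of the box, 55 mm above the bench
- narrow_box: the narrower box, of the same make and with the same lid and release tab, but only 90 mm wide (y); loose, 2.4 kg. Origin: centre of its underside, axes as for the wide box. To be left shut
- narrow_lid (a joint): angle of the narrow box's lid, rad: 0 shut and latched
- narrow_tab (a joint): angle of the narrow box's release rocker, rad: 0 at rest
- bearing_small: a ball bearing, 45 mm across, 14 mm thick, lying loose on the rubber floor of the wide box (12 mm above the bench), out of sight while the lid is shut. Origin: centre of its underside
- big_nut: a large hexagon nut, 46 x 52 x 24 mm, loose on the bench; a bystander. Origin: centre of its underside
- tape_measure: a tape measure, 33 x 75 x 59 mm high, loose on the bench; a bystander. Origin: centre of its underside
- bearing_big: a large ball bearing, 68 mm across, 20 mm thick, loose on the bench; a bystander. Origin: centre of its underside
There are look-alikes about, which are no part of the job. What is shaped like the narrow_box but green is not meant.

How it is judged (in metres and radians):
On the way, in this order (a step that is already met when the one before it is completed fails the run):
1. the wide box's release tab is pressed down by the fingers (value of joint wide_tab above 0.12 rad and contact force between the fingers and wide_tab above 0.3 N and value of joint wide_lid below 0.3 rad).
2. its lid has sprung up part way (value of joint wide_lid above 0.7 rad).
3. its lid is pushed on until fully open (value of joint wide_lid above 1.75 rad), for 0.2 s.
At the end, for the whole second after the job is handed in: wide lid open beyond 1.75 rad (stop at 1.85), its tab sprung back (under 0.06); narrow lid under 0.05, its tab under 0.06 rad; both boxes level (0.05 rad) and within 30 mm of their start, the wide one at rest; small bearing on the wide box's floor; loose bench things within 20 mm (value of joint wide_lid above 1.75 rad and value of joint each of wide_tab, narrow_tab below 0.06 rad and value of joint narrow_lid below 0.05 rad and distance of each of wide_box, narrow_box from where it was at the start of the episode below 0.03 m and angle between each of wide_box, narrow_box's own z axis and vertical below 0.05 rad and linear speed of wide_box below 0.02 m/s and z of bearing_small in the frame of wide_box below 0.02 m and distance of each of big_nut, tape_measure, bearing_big from where it was at the start of the episode below 0.02 m); the robot touches nothing.
It fails at once if the narrow box is opened or its tab pressed (value of joint narrow_lid above 0.1 rad or value of joint narrow_tab above 0.12 rad).
It fails at once if a box is lifted, tipped or pushed more than 40 mm away (distance of any of wide_box, narrow_box from where it was at the start of the episode above 0.04 m or height (world z) of any of wide_box, narrow_box above 0.012 m or angle between any of wide_box, narrow_box's own z axis and vertical above 0.15 rad).
It fails at once if the bearing in the box is touched by the fingers or lifted (contact force between the fingers and bearing_small above 0.5 N or z of bearing_small in the frame of wide_box above 0.03 m).
It fails at once if a loose thing on the bench is moved more than 20 mm or lifted (distance of any of big_nut, tape_measure, bearing_big from where it was at the start of the episode above 0.02 m).
It also fails if it takes over 38 s, if anything falls off the work surface, if the arm or the gripper's body presses on something with over 40 N, if the wrist force passes 120 N, or if a joint passes its speed limit or range.

## Robot

A 6-joint arm with a two-finger parallel gripper is mounted at the origin on a cart in front of the work surface, level with it; the furniture and walls round the work are solid. World frame = base frame: x ahead of the robot, y to its left, z up, the work surface at z = 0. Lengths are in m, angles in degrees, forces in N, time in s.
With the tool pointing down it reaches from about 0.375 to 0.75 m from the base axis. Payload 9 kg.
Tool frame: the origin (TCP) lies where the fingers leave the gripper's body, on its centre line; the fingertips stand 73 mm ahead of it and the grasp point (between the pads) lies 54 mm ahead of it (robot.tip_reach is the distance from the TCP to the fingertips, in m); z points along the fingers, y is the line along which they close (so a half turn about z gives the same grasp; the last joint's range is limited). The gripper opens to 85 mm and grips with 20 to 120 N. Pads are 22 mm wide; open, the fingers measure 114 mm over their backs; the gripper's body (76 mm by 85 mm) begins 54 mm behind the grasp point. The pads swing forward as they close: fully open they stand 13 mm farther back than shut.
Start: joints at [58.745, 5.964, 5.575, 89.605, 0, 77.527], TCP at [0.193, 0.568, 0.304] pointing down, gripper open.
Joint ranges: [-171.21, 171.21], [-48.23, 106.86], [-62.78, 66.21], [-105.2, 120.99], [-86.42, 89.51], [-180, 180]. Speed limits (degrees/s): [127.2, 127.2, 147.25, 180, 180, 180].

## Interface

Orientations are given as [roll, pitch, yaw] about the fixed x, y, z axes, in that order (R = Rz(yaw) Ry(pitch) Rx(roll)).
In Python, from plant import robot gives the robot as it stands. Calls block until the motion is done:
- robot.move_pose(position, orientation): joint-space move of the TCP to a pose.
- robot.line_to(position, vel=0.15, rotation=None, guard=None): straight line of the TCP; rotation=None keeps the orientation; vel is the mean speed in m/s. With guard (N) it stops when the force on the tool has changed by that much, and returns True; else False.
- robot.goto_joints(angles): joint-space move.
- robot.set_gripper(opening): finger opening in m; the grip force is fixed at half the most; returns when the fingers have stopped.
- robot.pause(seconds).
- robot.ik(position, orientation): joint angles nearest the present ones, or None.
- robot.observe(): the state.
- robot.grab_frame(name): name is "side" or "top"; returns the picture (384x512x3 uint8, blue, green, red); there is no depth.
- robot.get_calibration(name): a dict with "vertical_fov" (degrees; the focal length in pixels is half the picture's height over the tangent of half this angle, whatever the lens; pixels are square), "cx", "cy" (the principal point, pixels), "rvec" (rotation vector, rad) and "tvec" (3), from world to camera coordinates, as OpenCV has them. Camera axes: x right, y down, z forward; pixel columns grow to the right and rows downward; lengths in m; the calibration is good to about 2 mm. A picture is of the moment at which its call begins. get_calibration takes no time and is no camera call.
A pose or a line that the arm cannot do raises robot.IKError and nothing moves.
- robot.job_done(): hands the job in; it is judged then, once.
The state is a dict: "time": time; "q": joint angles; "qvel": joint speeds; "joint_torque": joint torques, N m; "tool_pos": TCP position; "tcp_rot": TCP orientation; "ft_force": force on the tool from outside, world axes, zero at the start; "torque": the same for the moment, N m; "gripper_width": finger opening in m; "gripper_force": force on a finger pad.
Only numpy, scipy, OpenCV 4.12 (cv2) and the standard library are available. Lean on these libraries where they do the work, as an engineer would, in place of code of your own. Each camera call takes 0.05 s, during which the arm holds its last target. There are 200 camera calls.

## Working session

There is one attempt and no reset: what is moved stays moved. The work goes in short steps, each a Python script; the robot and the scene stay as the last script left them, time stands still between calls to the robot, and variables do not carry over. Pictures are saved under pics/ and viewed, at most 10 in all, crops included, and the job is handed in when it is done.

```bash
mkdir -p pics; python3 - <<'E'
from plant import robot
import cv2
for n in("top","side"):
    cv2.imwrite(f"pics/{n}0.png",robot.grab_frame(n)); print(n,robot.get_calibration(n))
o=robot.observe(); print(o["time"],o["tool_pos"],o["tcp_rot"],robot.tip_reach)
E
```

```text
top {'vertical_fov': 44.82193161194197, 'cx': 252.91016773285003, 'cy': 190.5476234887566, 'rvec': array([ 2.22307952, -2.16320577,  0.08889977]), 'tvec': array([0.05098286, 0.58368706, 1.57588391])}
side {'vertical_fov': 43.10397763092634, 'cx': 253.56808066759191, 'cy': 194.09176805619728, 'rvec': array([ 2.11268246, -0.42917173,  0.22302503]), 'tvec': array([-0.49494809,  0.22820407,  1.22660638])}
0.1 [0.1930678  0.56786787 0.30321125] [-1.79933706e+02 -1.56484689e-02  1.61215492e+02] 0.0726
```

View pics/top0.png

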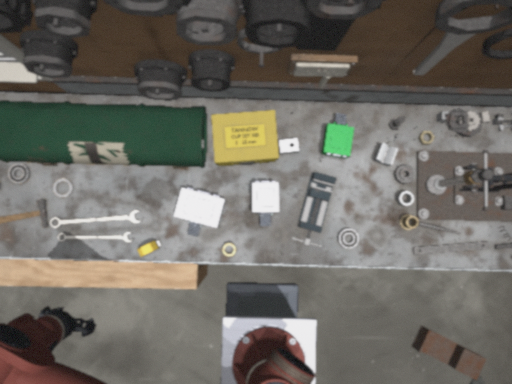

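View pics/side0.png

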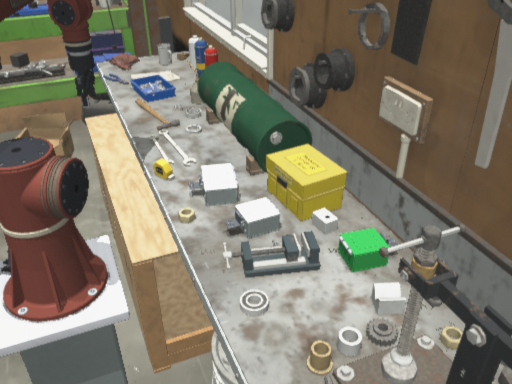

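The top view shows the wide box at about (199,207) with its tab at (193,230). The narrow box is at (265,197) with its tab at (265,218). The tape measure is at (149,247), the nut at (229,249) and the big bearing at (348,237).

```bash
cat > h.py <<'E'
import numpy as np, cv2
from plant import robot
def cam(n):
    c=robot.get_calibration(n); f=192/np.tan(np.radians(c["vertical_fov"]/2))
    return np.array([[f,0,c["cx"]],[0,f,c["cy"]],[0,0,1]]),c["rvec"],c["tvec"]
def proj(n,P):
    K,r,t=cam(n); return cv2.projectPoints(np.float64(P).reshape(-1,1,3),r,t,K,None)[0].reshape(-1,2)
def back(n,uv,z):
    K,r,t=cam(n); R=cv2.Rodrigues(r)[0]; C=-R.T@t
    d=(R.T@np.linalg.inv(K)@np.c_[np.float64(uv).reshape(-1,2),np.ones(np.size(uv)//2)].T).T
    return C+d*((z-C[2])/d[:,2])[:,None]
def box(x,y,yaw,w):
    c,s=np.cos(yaw),np.sin(yaw); L=np.array([[-.05,-w/2,.06],[-.05,w/2,.06],[.05,w/2,.06],[.05,-w/2,.06],[-.034,0,0]])
    L[4]=[-.084,0,.035]
    return L@np.array([[c,-s,0],[s,c,0],[0,0,1]]).T+[x,y,0]
E
python3 - <<'E'
from h import *
im=cv2.imread("pics/top0.png")
m=(im.min(2)>185).astype(np.uint8)
for n,(u0,v0,u1,v1),w in(("wide",(165,175,235,230),.15),("narrow",(240,170,288,215),.09)):
    mm=np.zeros_like(m); mm[v0:v1,u0:u1]=m[v0:v1,u0:u1]
    c=max(cv2.findContours(mm,0,1)[0],key=cv2.contourArea)
    P=back("top",c.reshape(-1,2),.06)[:,:2]
    r=cv2.minAreaRect(np.float32(P*1000)); print(n,r, cv2.boundingRect(c))
for n,uv,z in(("tape",(149,247),.05),("nut",(229,249),.024),("bigb",(348,237),.02),("tabW",(193,230),.035)): print(n,back("top",uv,z))
a=cv2.resize(im[170:265,130:290],None,fx=5,fy=5,interpolation=cv2.INTER_CUBIC)
cv2.imwrite("pics/topc.png",a)
s=cv2.imread("pics/side0.png"); cv2.imwrite("pics/sidec.png",cv2.resize(s[150:245,140:290],None,fx=5,fy=5,interpolation=cv2.INTER_CUBIC))
E
```

```text
wide ((520.0621948242188, 246.08157348632812), (152.0048065185547, 106.10684204101562), 76.52996826171875) (173, 188, 52, 40)
narrow ((560.7125854492188, 24.82478141784668), (103.6410903930664, 90.19600677490234), 1.5441242456436157) (252, 181, 28, 32)
tape [[0.38247505 0.40738614 0.05      ]]
nut [[0.38126253 0.14255208 0.024     ]]
bigb [[ 0.43225068 -0.26170093  0.02      ]]
tabW [[0.44230972 0.26519274 0.035     ]]
```

View pics/topc.png

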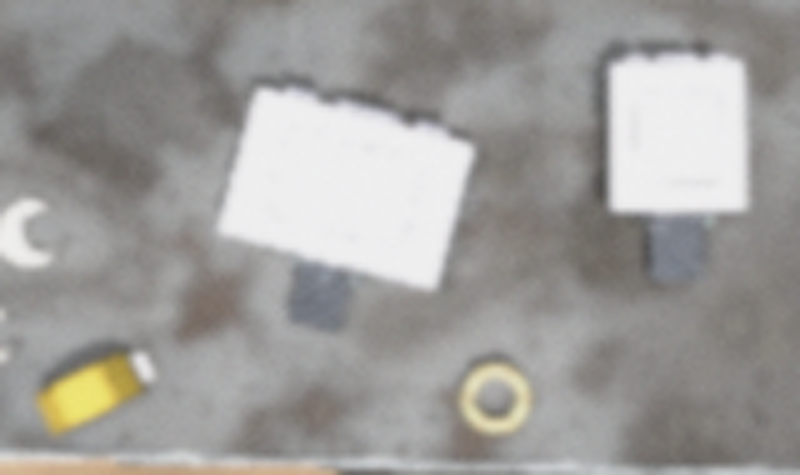

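View pics/sidec.png

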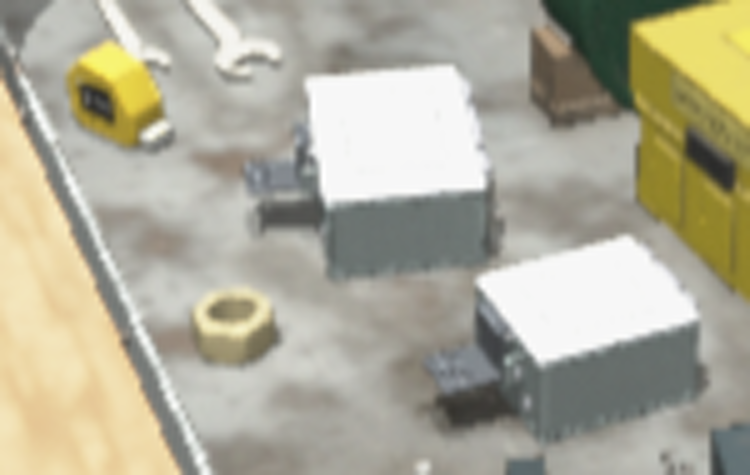

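The wide box centre is about (0.520, 0.246) with yaw -13.5°. The fitted lid measures 152x106 mm, which agrees with the given 150x100. I'll refine this with corners from both views, then press the tab.

```bash
python3 - <<'E'
from h import *
from scipy.optimize import least_squares
f=lambda c,o:(np.float64(c)+.5)/5-.5+o
T=f([(437,290),(219,235),(257,88),(474,148)],[130,170]); S=f([(328,200),(308,78),(455,66),(490,188)],[140,150])
def res(p):
    B=box(*p,.15)[:4]; return np.r_[proj("top",B)-T,proj("side",B)-S].ravel()
s=least_squares(res,[.52,.246,-.236]); print(s.x,np.degrees(s.x[2]),np.round(s.fun,1))
tab=proj("top",box(*s.x,.15)[4:]); print("pad px",tab,"seen ~",f((320,305),[130,170]))
np.save("pose.npy",s.x)
x,y,a=s.x
assert abs(s.fun).max()<2.5 and np.hypot(x-.52,y-.246)<.008
d=np.array([np.cos(a),np.sin(a)]); p=np.array([x,y])-.090*d
rpy=[180,0,np.degrees(a)+180]; L=robot.tip_reach
robot.set_gripper(0)
robot.move_pose([*p,.12+L],rpy)
robot.line_to([*p,.042+L],vel=.12)
print("guard",robot.line_to([*p,.0275+L],vel=.02,guard=10))
robot.pause(.3); o=robot.observe(); print(o["tool_pos"],o["ft_force"],o["time"],o["gripper_width"])
robot.line_to([*p,.14+L],vel=.12); q=p-.04*d; robot.line_to([*q,.14+L],vel=.12)
print(robot.observe()["time"])
im=robot.grab_frame("side"); cv2.imwrite("pics/s1.png",cv2.resize(im[90:245,120:330],None,fx=3.5,fy=3.5))
E
```

```text
[ 0.51850954  0.24566382 -0.22587784] -12.941847134984808 [-0.2 -0.  -0.3 -0.4 -0.1 -0.1  0.1 -0.8 -0.4  0.5 -0.4  0.9  0.3  0.6
 -0.3 -0.2]
pad px [[193.15314159 231.69408409]] seen ~ [193.6 230.6]
guard False
[0.43086939 0.26587282 0.10021296] [ 1.87314999 -0.49742267  4.26825669] 4.325 -4.2800330155164896e-05
5.9
```

View pics/s1.png

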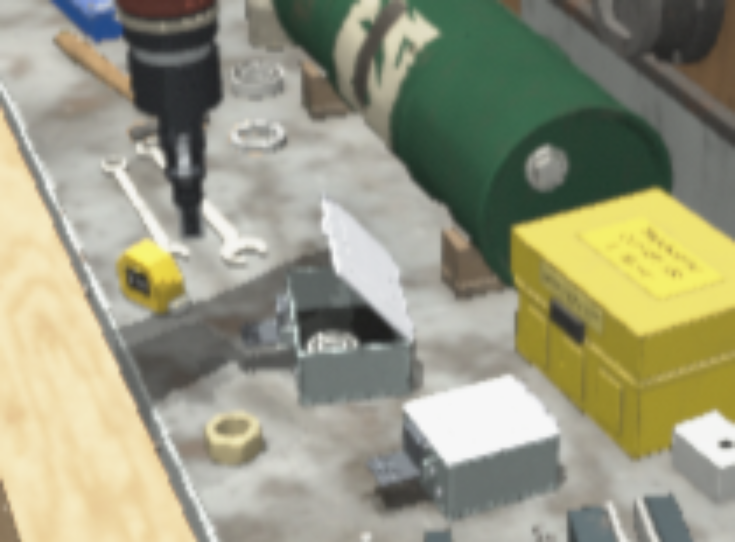

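The lid has sprung up part way, to roughly 0.9 rad, and the bearing is visible on the box floor. The other box, nut and tape measure are undisturbed. Next I push the lid over at tip height 112 mm.

```bash
python3 - <<'E'
from h import *
x,y,a=np.load("pose.npy"); d=np.array([np.cos(a),np.sin(a)]); L=robot.tip_reach
P=lambda l,z:[*(np.array([x,y])+l*d),z+L]
robot.line_to(P(-.13,.112),vel=.1)
print(robot.line_to(P(-.04,.112),vel=.12,guard=15))
print(robot.line_to(P(.048,.112),vel=.07,guard=15))
robot.pause(.3); o=robot.observe(); print(o["tool_pos"],o["ft_force"],o["time"])
robot.line_to(P(-.05,.13),vel=.15); robot.line_to(P(-.15,.2),vel=.15); robot.pause(.4); print(robot.observe()["time"])
im=robot.grab_frame("side"); cv2.imwrite("pics/s2.png",cv2.resize(im[90:245,120:330],None,fx=3.5,fy=3.5))
E
```

```text
False
True
[0.51357781 0.24684866 0.18517066] [-3.69274325 -0.66929142  6.61358526] 8.2417
10.075
```

View pics/s2.png

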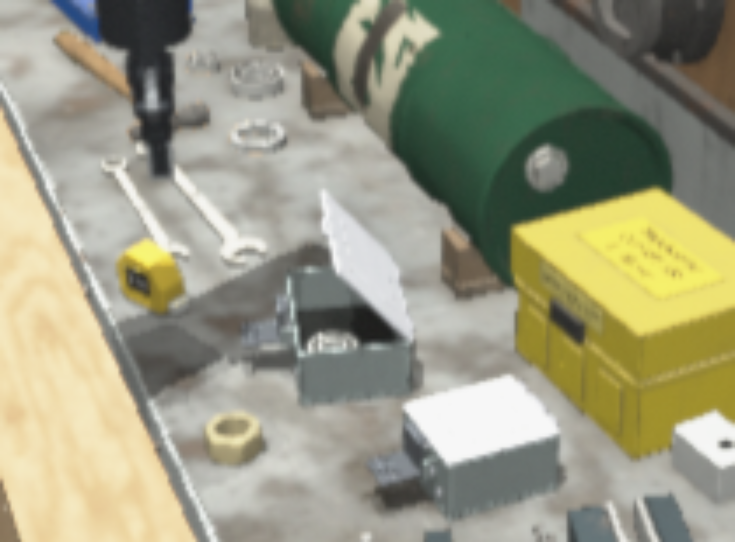

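The guard stopped the push at local x ≈ -5 mm and the lid sank back to about 0.9, with nothing else moved. The upward force suggests the lid edge slid up the fingers and caught. I'll push again with the tips following the edge's arc, so the edge stays about 15 mm above the tips.

```bash
python3 - <<'E'
from h import *
x,y,a=np.load("pose.npy"); d=np.array([np.cos(a),np.sin(a)]); L=robot.tip_reach
P=lambda l,z:[*(np.array([x,y])+l*d),z+L]
arc=lambda t,r=.106:(.05-r*np.cos(t)-.011, .055+r*np.sin(t)-.015)
robot.line_to(P(-.08,.122),vel=.15)
for t in(.9,1.1,1.3,1.5,1.62):
    g=robot.line_to(P(*arc(t)),vel=.08,guard=15); o=robot.observe()
    print(t,g,np.round(o["ft_force"],1),round(o["time"],2))
    if g: break
else:
    print(robot.line_to(P(.054,.146),vel=.08,guard=15)); robot.pause(.3); print(robot.observe()["ft_force"])
robot.line_to(P(-.05,.17),vel=.2); robot.line_to(P(-.15,.2),vel=.2); robot.pause(.4); print(robot.observe()["time"])
im=robot.grab_frame("side"); cv2.imwrite("pics/s3.png",cv2.resize(im[90:245,120:330],None,fx=3.5,fy=3.5))
E
```

```text
0.9 False [-0.2 -0.3 -0. ] 11.79
1.1 False [-0.3 -0.3  0.5] 12.21
1.3 False [-0.6 -0.8  0.3] 12.62
1.5 False [-0.5 -0.3  0.1] 13.04
1.62 False [-0.3  0.7  0.5] 13.35
False
[-0.12436952 -0.50873048 -0.94909721]
15.6833
```

View pics/s3.png

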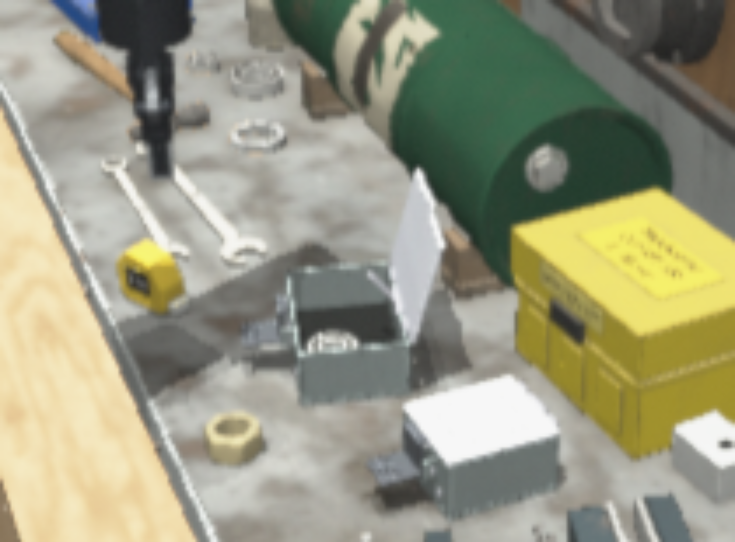

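The lid now stands leaning back by itself past upright, with its far edge at (425,180). The tab is back up, the bearing is on the box floor, and everything else is in place with the arm clear.

```bash
python3 -c "
from plant import robot
print(robot.job_done())"
```

```text
the job is handed in; nothing more can be done
None
```

The wide box's lid is fully open and leaning back by itself, its tab has sprung back, and in the last picture the narrow box, bearing and bench items look undisturbed; I handed the job in just after 15.7 s on the robot clock, though no verdict came back.

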